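# Index the sample cell in the turbidity meter and close its light shield

### The arm

A 6-joint arm with a two-finger parallel gripper is mounted at the origin on a cart in front of the work surface, level with it; the furniture and walls round the work are solid. World frame = base frame: x ahead of the robot, y to its left, z up, the work surface at z = 0. Lengths are in mm, angles in rad, forces in N, time in s.
With the tool pointing down it reaches from about 400 to 925 mm from the base axis. Payload 3.4 kg.
Tool frame: the origin (TCP) lies between the finger pads; the fingertips stand r.tcp_to_tips ahead of it and the grasp point (between the pads) lies 8 mm behind it (r.tcp_to_tips is the distance from the TCP to the fingertips, in mm); z points along the fingers, y is the direction in which the jaws open and shut (so a half turn about z gives the same grasp; the last joint's range is limited). The gripper opens to 85 mm and grips with 20 to 120 N. Pads are 22 mm wide; open, the fingers measure 114 mm over their backs; the gripper's body (76 mm by 85 mm) begins 54 mm behind the grasp point. The pads swing forward as they close: fully open they stand 13 mm farther back than shut.
Start: joints at [1.274, 0.307, 1.506, -0, 1.328, -0.073], TCP at [127.076, 560.788, 242.305] pointing down, gripper open.
Joint ranges: [-3.12, 3.12], [-1.05, 2.28], [0.14, 2.33], [-1.42, 4.57], [0.1, 2.73], [-2.68, 2.68]. Speed limits (rad/s): [2.57, 2.57, 3.14, 3.14, 3.14, 3.14].

### API

Orientations are given as a rotation vector (axis times angle).
In Python, from cell import r gives the robot as it stands.
- The arm moves only by the tool drive_tool, never from a script. Its arguments are lists of equal length, an entry for each row: "twist": the turn, a rotation vector about the tool's x, y, z in rad, a list of three; "dp": the shift along the tool's x, y, z in cm, a list of three; "hand": the closure, from 0 (fully open) to 1 (shut). A call has 1 to 8 rows; each row shifts and turns the commanded pose from where the row before left it, along the tool's axes as they then stand; what a row does not reach is not made up. A row lasts 1/8 s, in which the tool goes at most 62.5 mm and 10.7 degrees, less where a joint would pass 70% of its speed; a pose out of reach is approached as far as the arm can. A call with a gripper value outside its range is refused whole. The fingers move at their own pace and stop on an object; the grip force is fixed at half the most. Time passes only in rows, so rows that do not move let the fingers close. It gives the time, the measured TCP pose, the force and the opening at its end, in the units of the state.
- r.sense(): the state, without advancing time (a new reading comes with each control period).
- r.camera(name): name is "side" or "top" or "wrist"; returns the picture (384x512x3 uint8, red, green, blue); there is no depth.
- r.get_calibration(name): a dict with "fx", "fy", "cx", "cy" (pixels), "T" (4x4, takes a point from camera to world coordinates). Camera axes: x right, y down, z forward; pixel columns grow to the right and rows downward; lengths in mm; the calibration is good to about 2 mm. A picture is of the moment at which its call begins: read the wrist's pose just before it. get_calibration takes no time and is no camera call; for the wrist camera it gives the pose at the moment of the call.
- r.close_job(): hands the job in, once; it reports no verdict.
The state is a dict: "clock": time; "joints": joint angles; "dq": joint speeds; "joint_efforts": joint torques, N m; "tool_pos": TCP position; "tool_rot": TCP orientation; "ft_force": force on the tool from outside, world axes, zero at the start; "ft_torque": the same for the moment, N m; "grip_width": finger opening in mm.
Only numpy, scipy, OpenCV 4.12 (cv2) and the standard library are available. Lean on these libraries where they do the work, as an engineer would, in place of code of your own. Each camera call takes 0.05 s, during which the arm holds its last target.

### The job

The sample cell sits in the turbidity meter with its mark pointing the wrong way. Turn the cell in its well until its white line faces the reader's beam window, in line with the orange arrow on the deck, and let go of it with the cell standing fully down in the well. Then swing the black light shield down over it until it is fully closed; leave the bottles, beaker and tube rack beside the meter standing where they are.

Things in the scene. Friction and masses are not known exactly. Their poses are not given: they have to be found in the camera images.
- meter: White bench turbidity meter with grey well insert, fixed; 170 (x) x 150 (y) mm, flat deck 62 mm above the bench, console sloping down at its front (-x). Origin: on the bench under the well axis; x to the meter's rear, z up. Round well 39 mm across, 46 mm deep (floor 16 mm above the bench). Only the shield and its hinge rise above the deck; 60 mm round the well axis is clear while it is up.
- cell: Loose sample cell, 60 g, 84 mm high, standing in the well: clear glass 36 mm across, narrowing above 52 mm; black round cap (grip here, fixed to the glass) 32 mm across, 59 to 84 mm up, so 13 to 38 mm above the deck. 1.5 mm play all round; turns easily, stays as left. Origin: centre of underside, z up. One white line 6 mm wide up glass and cap side and over the cap top to its centre, on the cell's -x side.
- cell_mark (a point): Point on the cell's white line at the shoulder of the glass: 18 mm from the cell's axis on its -x side, 52 mm above its underside.
- index (a point): Where the white line must be: at the front edge of the well, by the tip of the orange arrow on the deck (a 2 mm ridge) and above the beam window: 18 mm from the well axis on the meter's -x side, 68 mm above the bench.
- shield (a joint): Hinge of the black light shield, rad: 0 = fully closed, flat on the deck over the cell; grows as it opens: 1.57 upright behind the well, 1.75 stop. Starts up, at 1.5 to 1.7. The hinge is stiff (0.09 N m): the shield (110 g) stays wherever it is left and must be pushed all the way down; 1 to 2 N at its free end are enough.
- shield_hinge (a point): Middle of the hinge line, 70 mm behind the well axis (meter +x), 63 mm above the bench, parallel to the meter's y. The shield is a box open below: closed, it reaches 106 mm forward of the hinge (36 mm past the well axis), is 78 mm wide, its flat top 46 mm above the hinge line. When up, that flat top faces the rear.
- shield_lip (a point): Middle of the shield's finger lip, a tab 36 mm wide, 14 mm long, 5 mm thick that continues its top past the free end: 114 mm from the hinge line along the shield, 42.5 mm across it. Points up when the shield is up.
- beaker: Bystander: 100 ml glass beaker, 54 mm across, 68 mm high, left of the meter (may change places with the clear bottle). Origin: centre of its underside.
- rinse_bottle: Bystander: small clear bottle with white cap, 43 mm across, 75 mm high. Origin: centre of its underside.
- tube_rack: Bystander: green micro-tube rack, 52 x 105 x 52 mm, right of the meter. Origin: centre of its underside.
- brown_bottle: Bystander: small brown bottle with white cap, 41 mm across, 70 mm high. Origin: centre of its underside.

How it is judged (in metres and radians):
On the way, in this order (a step that is already met when the one before it is completed fails the run):
1. the cell's white line is at the index, the cell is fully down in the well and let go, and the shield is still up (distance between cell_mark and index below 0.0055 m and z of cell in the frame of meter below 0.019 m and contact force between the fingers and cell below 0.3 N and value of joint shield above 1 rad), for 0.2 s.
2. the shield is fully closed (value of joint shield below 0.05 rad), for 0.2 s.
At the end, for the whole second after the job is handed in: The shield is fully closed (joint under 0.05 rad) and under it the cell stands upright, fully down in the well (within 3 mm) and at rest, with its white line within 5.5 mm of the index point (about 15 degrees of turn) (distance between cell_mark and index below 0.0055 m and z of cell in the frame of meter below 0.019 m and angle between cell's own z axis and vertical below 0.1 rad and value of joint shield below 0.05 rad and linear speed of cell below 0.02 m/s); the robot touches nothing.
It fails at once if the cell is tipped over (angle between cell's own z axis and vertical above 0.6 rad).
It fails at once if a bottle, the beaker or the tube rack is shifted by more than 20 mm or tipped (distance of any of beaker, rinse_bottle, tube_rack, brown_bottle from where it was at the start of the episode above 0.02 m or angle between any of beaker, rinse_bottle, brown_bottle's own z axis and vertical above 0.5 rad).
It also fails if it takes over 58 s, if anything falls off the work surface, if the arm or the gripper's body presses on something with over 40 N, if the wrist force passes 120 N, or if a joint passes its speed limit or range.

## Working session

There is one attempt and no reset: what is moved stays moved. The work goes in short steps, Python scripts to look and compute and a tool call to move; the robot and the scene stay as the last step left them, time stands still between calls to the robot, and variables do not carry over. Pictures are saved under pics/ and viewed, and the job is handed in when it is done.

Besides the shell and the picture viewer there is one more tool, called after "Emit:" by a JSON object that holds its "op" and its "data", one argument or row to a line. drive_tool: Moves the arm, as the interface text tells. Its arguments: {"type":"object","properties":{"twist":{"type":"array","items":{"type":"array","items":{"type":"number"}}},"dp":{"type":"array","items":{"type":"array","items":{"type":"number"}}},"hand":{"type":"array","items":{"type":"number"}}},"required":["twist","dp","hand"]}

```bash
mkdir -p pics; ls; python3 - <<'E'
from cell import r
import cv2,numpy as np
s=r.sense();print(s, r.tcp_to_tips)
for n in("side","top","wrist"):
    c=r.get_calibration(n);print(n,c["fx"],c["cx"],c["cy"],np.round(c["T"],3).tolist())
    cv2.imwrite(f"pics/{n}0.png",r.camera(n)[:,:,::-1])
E
```

```text
pics
{'clock': 0.0, 'joints': array([ 1.27447940e+00,  3.07576901e-01,  1.50767145e+00,  1.37355906e-05,
        1.32839456e+00, -7.34879867e-02]), 'dq': array([ 0.00043659,  0.00054021, -0.00025212, -0.00063967, -0.00094945,
       -0.00167378]), 'joint_efforts': array([ 1.42516692e-03, -4.57555711e+01, -2.51917613e+01,  2.53101853e-04,
        1.30584638e-02,  6.63270740e-06]), 'tool_pos': array([126.88460937, 560.13624686, 241.37951005]), 'tool_rot': array([-0.34925682, -3.12172444,  0.00316141]), 'ft_force': array([ 0.31756767,  0.60044077, -0.80172459]), 'ft_torque': array([ 0.04658019, -0.01553533,  0.0231517 ]), 'grip_width': 85.66136830670182} 11.0
side 358.4390228913829 253.32206192026555 192.16711848205105 [[1.0, -0.027, 0.002, 545.054], [-0.018, -0.62, 0.785, -754.449], [-0.02, -0.784, -0.62, 619.544], [0.0, 0.0, 0.0, 1.0]]
top 347.98751218125994 251.74186947694687 192.64908581070904 [[-0.024, -0.988, 0.153, 400.566], [-1.0, 0.021, -0.018, -78.573], [0.015, -0.153, -0.988, 1052.616], [0.0, 0.0, 0.0, 1.0]]
wrist 321.00069799891696 259.16206005560537 193.8825440322375 [[0.221, 0.938, 0.266, 59.487], [0.975, -0.212, -0.062, 575.043], [-0.001, 0.273, -0.962, 373.439], [0.0, 0.0, 0.0, 1.0]]
```

View pics/side0.png

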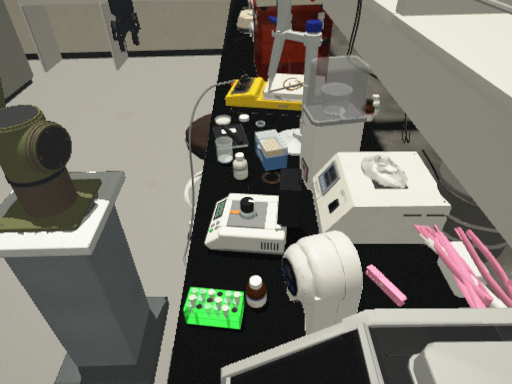

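View pics/top0.png

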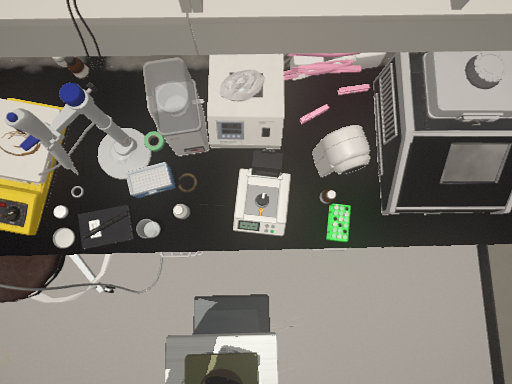

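View pics/wrist0.png

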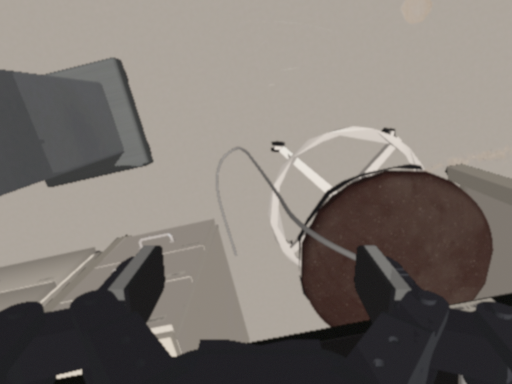

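```bash
cat > h.py <<'E'
from cell import r
import cv2,numpy as np
def ray(cal,u,v,z):
    T=np.array(cal["T"]);d=T[:3,:3]@np.array([(u-cal["cx"])/cal["fx"],(v-cal["cy"])/cal["fy"],1]);o=T[:3,3]
    return o+d*(z-o[2])/d[2]
def proj(cal,p):
    T=np.array(cal["T"]);q=T[:3,:3].T@(np.asarray(p,float)-T[:3,3]);return np.array([cal["fx"]*q[0]/q[2]+cal["cx"],cal["fy"]*q[1]/q[2]+cal["cy"]])
E
python3 - <<'E'
import cv2
t=cv2.imread("pics/top0.png");a=cv2.resize(t[135:245,215:365],None,fx=5,fy=5,interpolation=cv2.INTER_CUBIC);cv2.imwrite("pics/topz.png",a)
t=cv2.imread("pics/side0.png");a=cv2.resize(t[160:340,170:310],None,fx=4,fy=4,interpolation=cv2.INTER_CUBIC)[:600];cv2.imwrite("pics/sidez.png",a)
from h import *
c=r.get_calibration("top")
for n,u,v,z in [("cap",262,199,100),("rack",339,222,52),("brown",330,196,70),("clear",181,211,75),("beaker",148,228,68),("deckFL",236,219,62)]:print(n,ray(c,u,v,z).round())
E
```

```text
cap [ 529. -124.  100.]
rack [ 464. -346.   52.]
brown [ 538. -320.   70.]
clear [504. 104.  75.]
beaker [459. 197.  68.]
deckFL [479. -50.  62.]
```

View pics/topz.png

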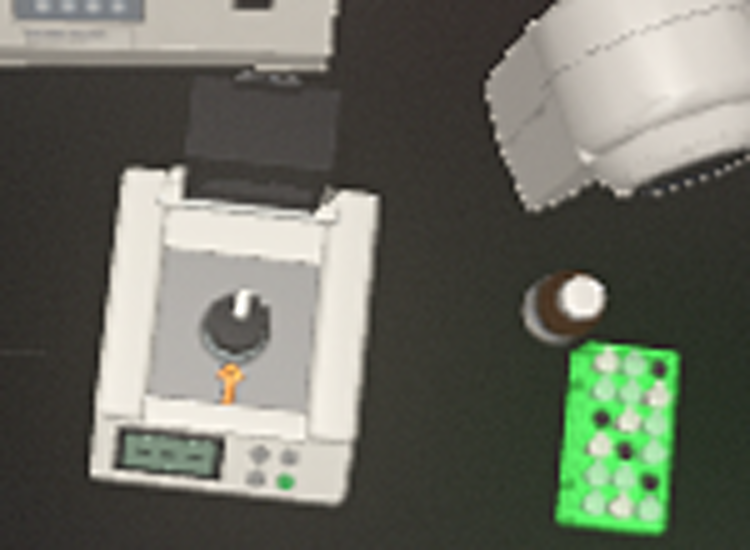

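View pics/sidez.png

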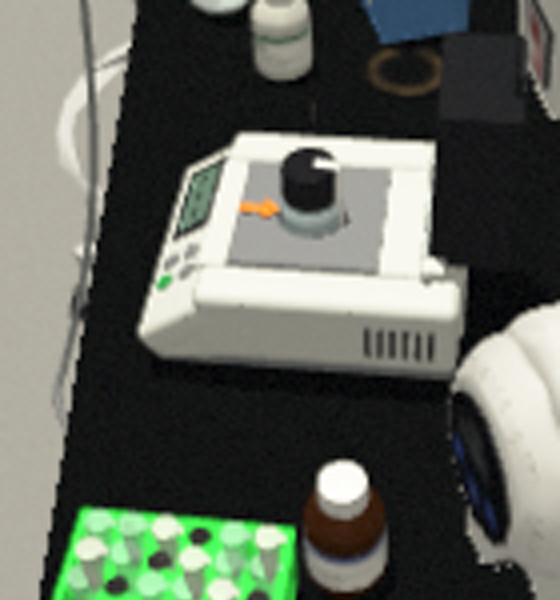

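```bash
cat >> h.py <<'E'
from scipy.spatial.transform import Rotation as Ro
def delta(pos,yaw):
    """shift/turn needed to TCP pos with tool straight down, tool x at world heading yaw"""
    s=r.sense();R=Ro.from_rotvec(s["tool_rot"])
    c,sn=np.cos(yaw),np.sin(yaw)
    Rt=Ro.from_matrix(np.array([[c,sn,0],[sn,-c,0],[0,0,-1.]]))
    tw=(R.inv()*Rt).as_rotvec(); d=R.inv().apply(np.asarray(pos)-s["tool_pos"])/10
    return "twist %s dp(now axes) %s dp(target axes) %s"%(tw.round(3),d.round(2),(Rt.inv().apply(np.asarray(pos)-s["tool_pos"])/10).round(2))
E
python3 - <<'E'
from h import *
c=r.get_calibration("top")
f=lambda u,v,z:ray(c,215+u/5,135+v/5,z)
for a,b in [((122,172),(103,415)),((378,195),(352,440)),((163,248),(146,404)),((307,262),(298,412))]:
    p,q=f(*a,62),f(*b,62);d=p-q;print(p.round(),q.round(),np.arctan2(d[1],d[0]).round(3))
print("captop",f(237,317,100),"mark", f(243,290,100), f(240,318,100))
print("arrow",f(230,365,63),f(228,400,63), "lip",f(270,75,180))
print(delta([440,-110,300],np.pi-.08))
E
```

```text
[623. -62.  62.] [482. -49.  62.] -0.095
[ 606. -211.   62.] [ 464. -191.   62.] -0.144
[577. -85.  62.] [487. -74.  62.] -0.129
[ 567. -168.   62.] [ 481. -160.   62.] -0.094
captop [ 531.04017132 -125.15679658  100.        ] mark [ 546.0676132  -128.91277147  100.        ] [ 530.44632651 -126.8001575   100.        ]
arrow [ 508.49639889 -122.17403469   63.        ] [ 488.47279443 -120.47594561   63.        ] lip [ 646.13370301 -141.92999638  180.        ]
twist [-0.002 -0.    -0.143] dp(now axes) [-45.34 -58.46  -5.75] dp(target axes) [-36.56 -64.31  -5.84]
```

Emit:
{"op": "drive_tool", "data": {
  "twist": [
    [0,0,0],
    [0,0,0],
    [0,0,0],
    [0,0,0],
    [0,0,0],
    [0,0,0],
    [0,0,0],
    [0,0,0]
  ],
  "dp": [
    [-5.0,-3.0,-0.8],
    [-5.0,-3.0,-0.8],
    [-5.0,-3.0,-0.8],
    [-5.0,-3.0,-0.8],
    [-3,-5.2,-0.8],
    [-3,-5.2,-0.8],
    [-3,-5.2,-0.8],
    [-3,-5.2,-0.8]
  ],
  "hand": [0,0,0,0,0,0,0,0]
}}

```text
clock: 1.15
tool_pos: [366.8, 168.3, 306.5]
tool_rot: [0.349, 3.122, -0.0]
ft_force: [1.0, 0.1, -0.7]
grip_width: 85.5
```

Emit:
{"op": "drive_tool", "data": {
  "twist": [
    [0,0,0],
    [0,0,0],
    [0,0,0],
    [0,0,0],
    [0,0,0],
    [0,0,-0.11],
    [0,0,0]
  ],
  "dp": [
    [-2.4,-5.2,0],
    [-2.4,-5.2,0],
    [-2.4,-5.2,0],
    [-2.4,-5.2,0],
    [-2.4,-5.2,0],
    [0,0,0],
    [0,0,0]
  ],
  "hand": [0,0,0,0,0,0,0]
}}

```text
clock: 2.02
tool_pos: [425.9, -110.6, 305.9]
tool_rot: [-0.182, -3.135, -0.001]
ft_force: [-0.7, 0.1, 0.2]
grip_width: 85.2
```

```bash
python3 - <<'E'
from h import *
s=r.sense();print(s["clock"],s["tool_pos"],s["joints"].round(3),s["ft_force"])
c=r.get_calibration("wrist")
im=r.camera("wrist")[:,:,::-1];cv2.imwrite("pics/w1.png",im);
import pickle;pickle.dump(c,open("w1.pkl","wb"));print(delta([440,-110,300],np.pi-.115))
E
```

```text
2.025 [ 425.92727957 -110.55235785  305.85718379] [-0.35   0.067  1.656  0.     1.42  -1.805] [-0.69019332  0.1211463   0.23025231]
twist [ 0.    -0.001 -0.   ] dp(now axes) [-1.4   0.15  0.59] dp(target axes) [-1.4   0.15  0.59]
```

View pics/w1.png

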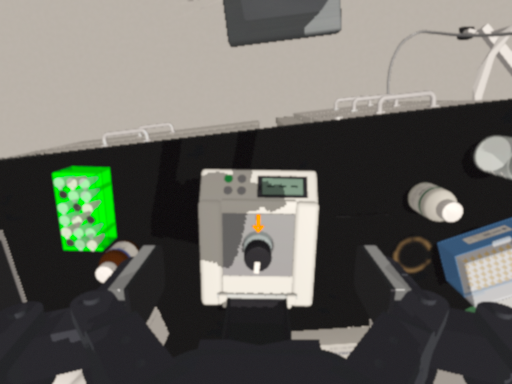

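```bash
python3 - <<'E'
from h import *
im=cv2.imread("pics/w1.png");cv2.imwrite("pics/w1z.png",cv2.resize(im[160:310,185:335],None,fx=4,fy=4,interpolation=cv2.INTER_CUBIC))
c=r.get_calibration("wrist");print(c["T"].round(2).tolist())
E
```

```text
[[0.12, 0.96, 0.27, 357.28], [0.99, -0.11, -0.03, -102.69], [0.0, 0.27, -0.96, 437.98], [0.0, 0.0, 0.0, 1.0]]
```

View pics/w1z.png

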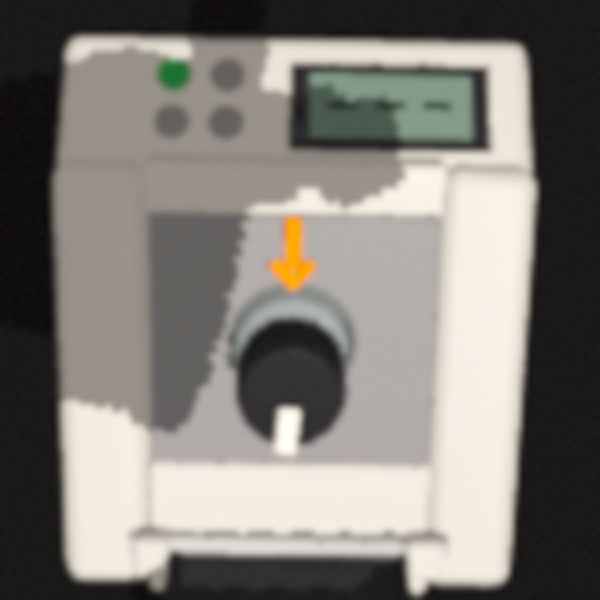

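```bash
python3 - <<'E'
from h import *
import pickle
c=pickle.load(open("w1.pkl","rb"))
f=lambda u,v,z:ray(c,185+(u-1.5)/4,160+(v-1.5)/4,z)
for n,u,v,z in [("insFL",150,213,62),("insFR",441,213,62),("insRR",432,462,62),("insRL",152,462,62),("arrbase",293.5,218,63),("tip",292,291,63),("capc",290,396,100),("markout",286.5,446,100),("markin",289.5,407,100),("glass",292,300,70)]:
    print(n,f(u,v,z).round(1))
a=f(150,213,62)-f(441,213,62);b=f(152,462,62)-f(432,462,62)
for d in(a,b): print(np.arctan2(d[1],d[0])-np.pi/2, np.arctan2(-d[1],-d[0])-np.pi/2)
m=f(286.5,446,100)-f(289.5,396,100);print("mark heading",np.arctan2(m[1],m[0]))
m=f(286.5,446,100)-f(289.5,407,100);print("mark heading",np.arctan2(m[1],m[0]))
im=cv2.imread("pics/w1.png")[:,:,::-1].astype(int)
o=np.argwhere((im[...,0]>180)&(im[...,1]>90)&(im[...,1]<190)&(im[...,2]<80))
print(len(o),o.mean(0),[ (v,o[o[:,0]==v][:,1].mean()) for v in np.unique(o[:,0])])
E
```

```text
insFL [ 482.1 -163.6   62. ]
insFR [492.5 -74.2  62. ]
insRR [578.2 -84.5  62. ]
insRL [ 567.5 -175.6   62. ]
arrbase [ 488.5 -119.7   63. ]
tip [ 512.6 -123.    63. ]
capc [ 529.7 -125.4  100. ]
markout [ 545.7 -128.4  100. ]
markin [ 533.2 -126.   100. ]
glass [ 512.6 -122.9   70. ]
-3.258005336893956 -0.11641268330416277
-3.2582471707062712 -0.1166545171164779
mark heading -0.17225553732159135
mark heading -0.18736782970110027
77 [224.33766234 257.72727273] [(np.int64(215), np.float64(258.0)), (np.int64(216), np.float64(258.0)), (np.int64(217), np.float64(258.0)), (np.int64(218), np.float64(258.0)), (np.int64(219), np.float64(258.0)), (np.int64(220), np.float64(258.0)), (np.int64(221), np.float64(258.0)), (np.int64(222), np.float64(258.0)), (np.int64(223), np.float64(258.0)), (np.int64(224), np.float64(258.0)), (np.int64(225), np.float64(257.0)), (np.int64(226), np.float64(257.5)), (np.int64(227), np.float64(258.0)), (np.int64(228), np.float64(257.5)), (np.int64(229), np.float64(257.5)), (np.int64(230), np.float64(257.5)), (np.int64(231), np.float64(258.0))]
```

```bash
python3 - <<'E'
from h import *
print(delta([530.5,-125.2,200],3.795))
E
```

```text
twist [ 0.001 -0.001 -0.769] dp(now axes) [-10.58  -0.32  10.58] dp(target axes) [-7.38 -7.57 10.59]
```

Emit:
{"op": "drive_tool", "data": {
  "twist": [
    [0,0,0],
    [0,0,0],
    [0,0,0],
    [0,0,-0.154],
    [0,0,-0.154],
    [0,0,-0.154],
    [0,0,-0.154],
    [0,0,-0.154]
  ],
  "dp": [
    [-3.6,-0.1,3.5],
    [-3.5,-0.1,3.5],
    [-3.5,-0.1,3.5],
    [0,0,0],
    [0,0,0],
    [0,0,0],
    [0,0,0],
    [0,0,0]
  ],
  "hand": [0.3,0.4,0.4,0.4,0.4,0.4,0.4,0.4]
}}

```text
clock: 3.08
tool_pos: [531.1, -123.3, 201.3]
tool_rot: [1.022, -2.971, -0.0]
ft_force: [0.1, -0.3, 0.9]
grip_width: 51.1
```

Emit:
{"op": "drive_tool", "data": {
  "twist": [
    [0,0,0],
    [0,0,0]
  ],
  "dp": [
    [0,0,0],
    [0,0,0]
  ],
  "hand": [0.4,0.4]
}}

```text
clock: 3.32
tool_pos: [531.2, -124.0, 201.4]
tool_rot: [1.011, -2.974, -0.0]
ft_force: [-0.2, -0.1, -0.1]
grip_width: 51.2
```

```bash
python3 - <<'E'
from h import *
s=r.sense();print(s["clock"],s["tool_pos"],s["joints"].round(3),s["ft_force"])
c=r.get_calibration("wrist")
im=r.camera("wrist")[:,:,::-1];cv2.imwrite("pics/w2.png",im);
import pickle;pickle.dump(c,open("w2.pkl","wb"));print(delta([530.5,-125.2,82],3.795))
E
```

```text
3.325 [ 531.20695055 -124.04708086  201.36881234] [-0.307  0.301  1.627  0.     1.213 -2.533] [-0.17973381 -0.09903426 -0.08464484]
twist [-0.     0.     0.002] dp(now axes) [ 0.12 -0.03 11.94] dp(target axes) [ 0.12 -0.03 11.94]
```

View pics/w2.png

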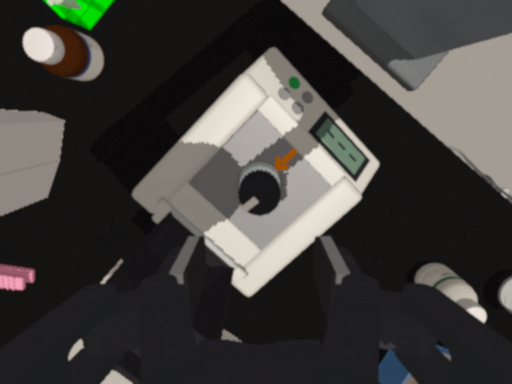

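```bash
python3 - <<'E'
from h import *
import pickle
c=pickle.load(open("w2.pkl","rb"));im=cv2.imread("pics/w2.png")
k=5;u0,v0=200,130;z=cv2.resize(im[v0:v0+110,u0:u0+120],None,fx=k,fy=k,interpolation=cv2.INTER_CUBIC)
def circ(x,y,zz,R,col):
    P=[proj(c,[x+R*np.cos(t),y+R*np.sin(t),zz]) for t in np.linspace(0,6.3,60)]
    cv2.polylines(z,[np.int32([(p-[u0,v0])*k+k/2-.5 for p in P])],True,col,1)
circ(530.5,-125.2,100,16,(0,0,255));circ(530.5,-125.2,62,19.5,(255,0,0))
cv2.imwrite("pics/w2z.png",z)
E
```

```text
(no output)
```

View pics/w2z.png

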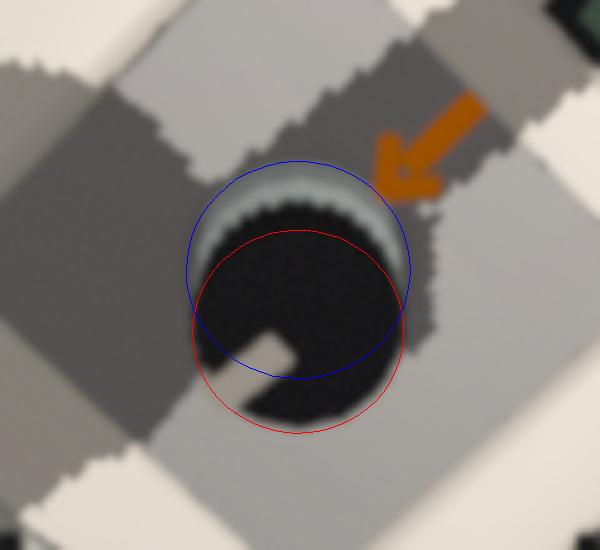

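Emit:
{"op": "drive_tool", "data": {
  "twist": [
    [0,0,0],
    [0,0,0],
    [0,0,0],
    [0,0,0],
    [0,0,0],
    [0,0,0]
  ],
  "dp": [
    [0.15,0,3.5],
    [0,0,3.5],
    [0,0,3],
    [0,0,1.9],
    [0,0,0],
    [0,0,0]
  ],
  "hand": [0.4,0.4,0.4,0.4,0.4,0.4]
}}

```text
clock: 4.12
tool_pos: [530.7, -125.9, 83.0]
tool_rot: [-1.013, 2.973, -0.001]
ft_force: [0.0, -0.7, 0.1]
grip_width: 51.4
```

Emit:
{"op": "drive_tool", "data": {
  "twist": [
    [0,0,0],
    [0,0,0],
    [0,0,0],
    [0,0,0],
    [0,0,0]
  ],
  "dp": [
    [0,0,0],
    [0,0,0],
    [0,0,0],
    [0,0,0],
    [0,0,0]
  ],
  "hand": [0.5,0.6,0.7,0.8,0.8]
}}

```text
clock: 4.75
tool_pos: [530.6, -125.8, 83.3]
tool_rot: [-1.013, 2.972, -0.001]
ft_force: [-1.5, 2.4, 6.1]
grip_width: 28.7
```

```bash
python3 - <<'E'
from h import *
s=r.sense();print(s["clock"],s["grip_width"],s["ft_force"])
cv2.imwrite("pics/w3.png",r.camera("wrist")[:,:,::-1]);
cv2.imwrite("pics/s3.png",cv2.resize(r.camera("side")[150:270,190:310,::-1],None,fx=5,fy=5,interpolation=cv2.INTER_CUBIC))
s=r.sense();print(s["clock"],s["grip_width"],s["ft_force"])
E
```

```text
4.75 28.740699441454804 [-1.53651156  2.37436352  6.13650835]
4.85 28.69135509041374 [-0.7785863   1.34763416  5.98276428]
```

View pics/w3.png

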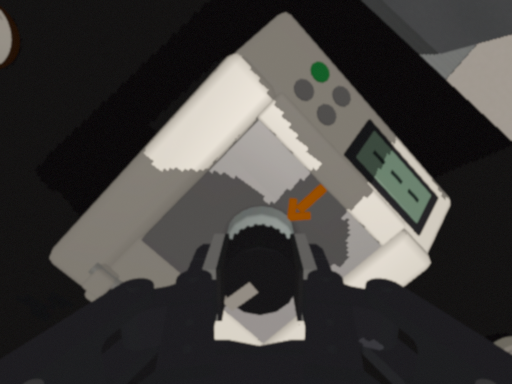

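View pics/s3.png

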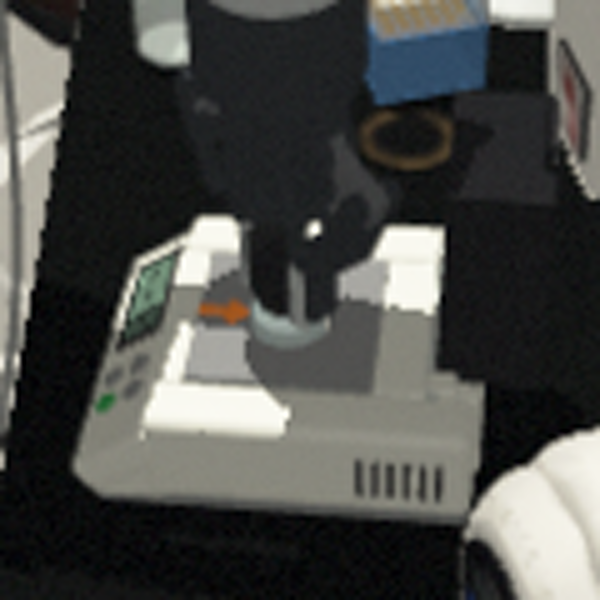

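Emit:
{"op": "drive_tool", "data": {
  "twist": [
    [0,0,0.154],
    [0,0,0.154],
    [0,0,0.154],
    [0,0,0.154],
    [0,0,0.154],
    [0,0,0.154],
    [0,0,0.154],
    [0,0,0.154]
  ],
  "dp": [
    [0,0,0],
    [0,0,0],
    [0,0,0],
    [0,0,0],
    [0,0,0],
    [0,0,0],
    [0,0,0],
    [0,0,0]
  ],
  "hand": [0.8,0.8,0.8,0.8,0.8,0.8,0.8,0.8]
}}

```text
clock: 5.85
tool_pos: [531.0, -125.7, 83.3]
tool_rot: [0.898, 3.008, 0.001]
ft_force: [-0.5, 1.4, 5.6]
grip_width: 29.2
```

Emit:
{"op": "drive_tool", "data": {
  "twist": [
    [0,0,0.154],
    [0,0,0.154],
    [0,0,0],
    [0,0,0],
    [0,0,0],
    [0,0,0],
    [0,0,0],
    [0,0,0]
  ],
  "dp": [
    [0,0,0],
    [0,0,0],
    [0,0,0],
    [0,0,0],
    [0,0,0],
    [0,0,0],
    [0,0,0],
    [0,0,0]
  ],
  "hand": [0.8,0.8,0.8,0.8,0.4,0.4,0.4,0.4]
}}

```text
clock: 6.85
tool_pos: [530.0, -125.7, 82.1]
tool_rot: [-1.342, -2.84, 0.0]
ft_force: [0.2, -0.6, 0.1]
grip_width: 50.9
```

```bash
python3 - <<'E'
from h import *
s=r.sense();print(s["clock"],s["grip_width"],s["ft_force"],s["joints"].round(2))
cv2.imwrite("pics/w4.png",r.camera("wrist")[:,:,::-1]);print(delta([530.6,-125.6,83],2.255))
E
```

```text
6.85 50.92257044555214 [ 0.22663653 -0.58318272  0.07691324] [-0.31  0.44  1.77 -0.    0.93 -1.  ]
twist [-0.    -0.     0.004] dp(now axes) [-0.03  0.05 -0.08] dp(target axes) [-0.03  0.05 -0.08]
```

View pics/w4.png

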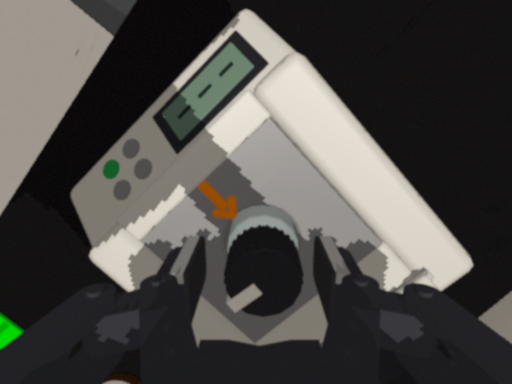

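Emit:
{"op": "drive_tool", "data": {
  "twist": [
    [0,0,-0.154],
    [0,0,-0.154],
    [0,0,-0.154],
    [0,0,-0.154],
    [0,0,-0.154],
    [0,0,-0.154],
    [0,0,-0.154],
    [0,0,-0.154]
  ],
  "dp": [
    [0,0,-0.1],
    [0,0,0],
    [0,0,0],
    [0,0,0],
    [0,0,0],
    [0,0,0],
    [0,0,0],
    [0,0,0]
  ],
  "hand": [0.4,0.4,0.4,0.4,0.4,0.4,0.4,0.4]
}}

```text
clock: 7.9
tool_pos: [530.1, -125.7, 83.2]
tool_rot: [0.553, -3.092, -0.0]
ft_force: [-1.1, -0.9, 1.2]
grip_width: 51.1
```

Emit:
{"op": "drive_tool", "data": {
  "twist": [
    [0,0,-0.154],
    [0,0,-0.154],
    [0,0,0],
    [0,0,0],
    [0,0,0],
    [0,0,0],
    [0,0,0],
    [0,0,0]
  ],
  "dp": [
    [0,0,0],
    [0,0,0],
    [0,0,0],
    [0,0,0],
    [0,0,0],
    [0,0,0],
    [0,0,0],
    [0,0,0]
  ],
  "hand": [0.4,0.4,0.4,0.5,0.6,0.7,0.8,0.8]
}}

```text
clock: 8.9
tool_pos: [530.4, -125.9, 83.5]
tool_rot: [-1.013, 2.973, -0.001]
ft_force: [0.3, -0.5, 2.8]
grip_width: 28.8
```

Emit:
{"op": "drive_tool", "data": {
  "twist": [
    [0,0,0.154],
    [0,0,0.154],
    [0,0,0.154],
    [0,0,0.154],
    [0,0,0.154],
    [0,0,0.154],
    [0,0,0.154],
    [0,0,0.154]
  ],
  "dp": [
    [0,0,0],
    [0,0,0],
    [0,0,0],
    [0,0,0],
    [0,0,0],
    [0,0,0],
    [0,0,0],
    [0,0,0]
  ],
  "hand": [0.8,0.8,0.8,0.8,0.8,0.8,0.8,0.8]
}}

```text
clock: 9.9
tool_pos: [529.9, -125.2, 83.5]
tool_rot: [-0.899, -3.01, -0.001]
ft_force: [0.2, 2.1, 3.8]
grip_width: 29.3
```

Emit:
{"op": "drive_tool", "data": {
  "twist": [
    [0,0,0.154],
    [0,0,0.154],
    [0,0,0],
    [0,0,0],
    [0,0,0]
  ],
  "dp": [
    [0,0,0],
    [0,0,0],
    [0,0,0],
    [0,0,0],
    [0,0,0]
  ],
  "hand": [0.8,0.8,0.8,0.8,0.8]
}}

```text
clock: 10.52
tool_pos: [530.0, -125.2, 83.5]
tool_rot: [-1.34, -2.841, -0.001]
ft_force: [-0.8, 3.6, 5.8]
grip_width: 28.8
```

```bash
python3 - <<'E'
from h import *
s=r.sense();print(s["clock"],s["grip_width"],s["ft_force"],s["joints"].round(2))
c=r.get_calibration("wrist");im=r.camera("wrist")[:,:,::-1];cv2.imwrite("pics/w5.png",im)
import pickle;pickle.dump(c,open("w5.pkl","wb"))
print(delta([530.6,-125.6,83],2.255))
E
```

```text
10.525 28.76286640640042 [-0.76756081  3.58029775  5.84308378] [-0.31  0.43  1.77  0.    0.94 -1.  ]
twist [ 0.001 -0.001  0.005] dp(now axes) [-0.07  0.02  0.05] dp(target axes) [-0.07  0.02  0.05]
```

View pics/w5.png

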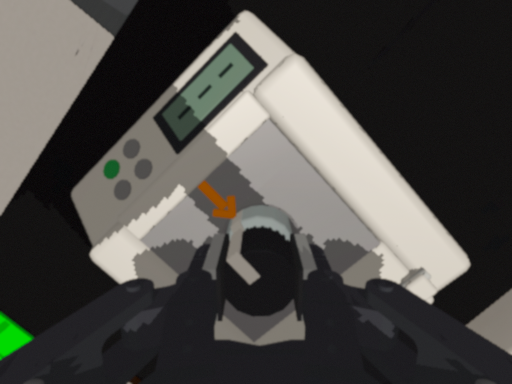

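```bash
python3 - <<'E'
from h import *
import pickle
c=pickle.load(open("w5.pkl","rb"));im=cv2.imread("pics/w5.png")
k=6;u0,v0=195,170;z=cv2.resize(im[v0:v0+100+30,u0:u0+130][:100+30],None,fx=k,fy=k,interpolation=cv2.INTER_CUBIC)[:]
z=z[60:660]
def pt(p):
    q=(proj(c,p)-[u0,v0])*k+k/2-.5-[0,60];return tuple(int(v) for v in q)
C=np.array([530.6,-125.5])
for h,col in((3.025,(0,0,255)),):
    d=np.array([np.cos(h),np.sin(h)]);n=np.array([-d[1],d[0]])
    for o in(-3,3):cv2.line(z,pt([*(C+o*n),100]),pt([*(C+16*d+o*n),100]),col,1)
    cv2.line(z,pt([*(C),100]),pt([*(C+16*d),100]),(0,255,0),1)
    cv2.circle(z,pt([*(C+18*d),68]),4,(255,0,0),1)
P=[pt([C[0]+16*np.cos(t),C[1]+16*np.sin(t),100]) for t in np.linspace(0,6.3,60)]
cv2.polylines(z,[np.int32(P)],True,(255,255,0),1)
cv2.imwrite("pics/w5z.png",z)
E
```

```text
(no output)
```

View pics/w5z.png

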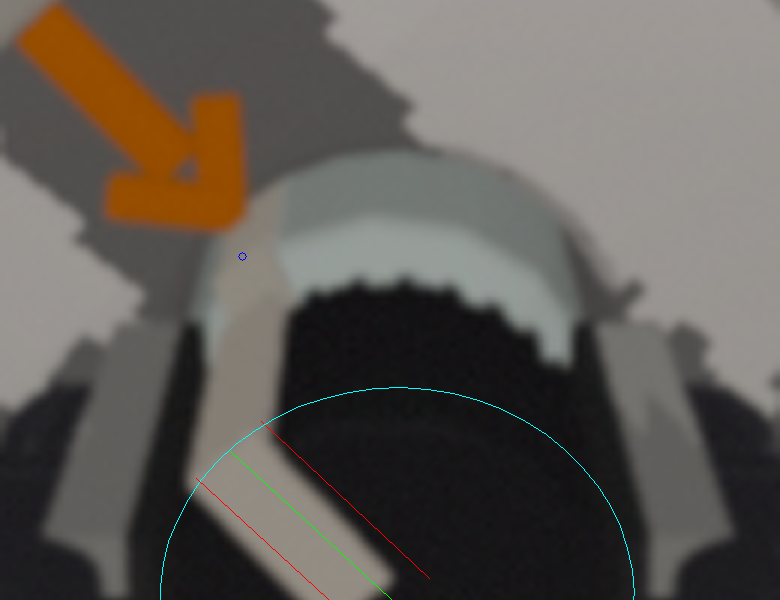

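Emit:
{"op": "drive_tool", "data": {
  "twist": [
    [0,0,0],
    [0,0,0],
    [0,0,0],
    [0,0,0],
    [0,0,0],
    [0,0,0],
    [0,0,0],
    [0,0,0]
  ],
  "dp": [
    [0,0,0],
    [0,0,0],
    [0,0,0],
    [0,0,0],
    [0,0,-2],
    [0,0,-4],
    [0,0,-4],
    [0,0,-6]
  ],
  "hand": [0.4,0.4,0.4,0.4,0.4,0.4,0.4,0.4]
}}

```text
clock: 11.58
tool_pos: [528.7, -125.4, 243.2]
tool_rot: [-1.34, -2.837, 0.001]
ft_force: [0.9, 1.1, -0.4]
grip_width: 51.2
```

Emit:
{"op": "drive_tool", "data": {
  "twist": [
    [0,0,-0.154],
    [0,0,-0.154],
    [0,0,-0.154],
    [0,0,-0.154],
    [0,0,-0.154],
    [0,0,0]
  ],
  "dp": [
    [0,0,-5],
    [0,0,-3],
    [4,0,0],
    [4,0,0],
    [0,0,0],
    [0,0,0]
  ],
  "hand": [0.4,0.4,0.4,0.4,0.4,0.4]
}}

```text
clock: 12.32
tool_pos: [459.6, -87.5, 323.6]
tool_rot: [0.179, 3.136, -0.0]
ft_force: [0.0, -0.5, 0.6]
grip_width: 51.1
```

```bash
python3 - <<'E'
from h import *
s=r.sense();print(s["clock"],s["tool_pos"],s["joints"].round(2))
c=r.get_calibration("wrist");im=r.camera("wrist")[:,:,::-1];cv2.imwrite("pics/w6.png",im)
import pickle;pickle.dump(c,open("w6.pkl","wb"))
cv2.imwrite("pics/s6.png",cv2.resize(r.camera("side")[100:270,170:370,::-1],None,fx=4,fy=4,interpolation=cv2.INTER_CUBIC)[:600])
E
```

```text
12.325 [459.61775766 -87.48039534 323.55374512] [-0.28  0.1   1.58 -0.    1.47 -1.73]
```

View pics/w6.png

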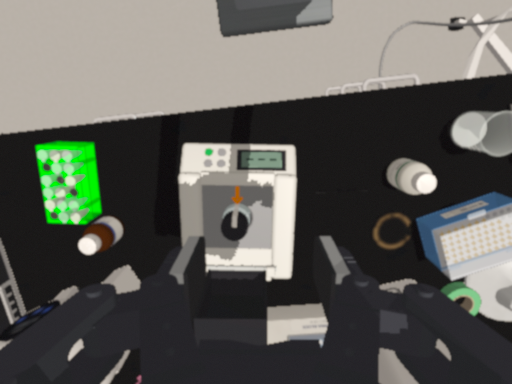

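View pics/s6.png

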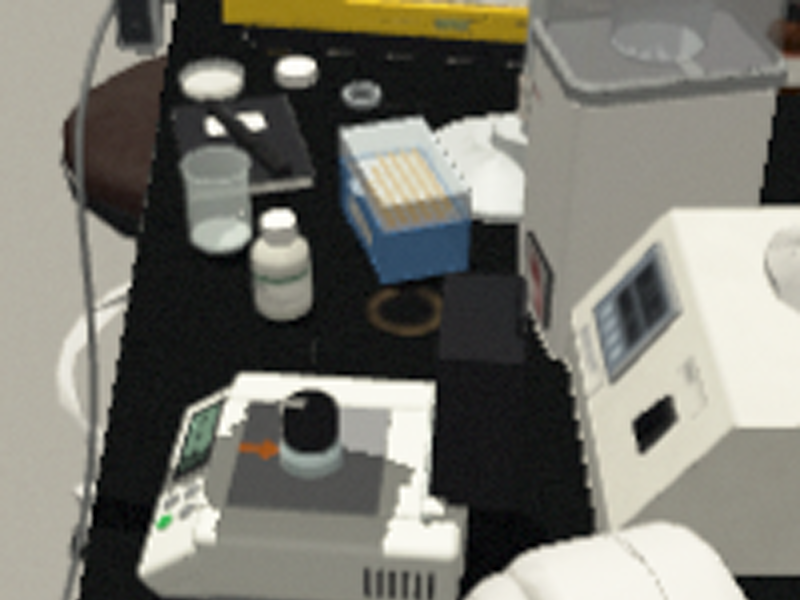

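```bash
cat >> h.py <<'E'
YAW=-0.117;W=np.array([530.6,-125.4])
ex=np.array([np.cos(YAW),np.sin(YAW),0]);ey=np.array([-np.sin(YAW),np.cos(YAW),0]);ez=np.array([0,0,1.])
H=np.array([*W,0])+70*ex+63*ez
def sh(a,l,h,y):  # l along shield, h across (to its top), y lateral
    # closed: along=-x, across=+z ; opening rotates along -> +z
    al=-np.cos(a)*ex+np.sin(a)*ez; ac=np.sin(a)*ex+np.cos(a)*ez
    return H+l*al+h*ac+y*ey
E
python3 - <<'E'
from h import *
c=r.get_calibration("top");im=cv2.imread("pics/top0.png")
k=8;u0,v0=235,138;out=[]
for a in(1.5,1.6,1.7):
    z=cv2.resize(im[v0:v0+50,u0:u0+65],None,fx=k,fy=k,interpolation=cv2.INTER_CUBIC)
    def pt(p):
        q=(proj(c,p)-[u0,v0])*k+k/2-.5;return [int(v) for v in q]
    for poly,col in (([(106,0,39),(106,46,39),(106,46,-39),(106,0,-39)],(0,0,255)),([(106,46,18),(120,46,18),(120,46,-18),(106,46,-18)],(0,255,0)),([(0,0,39),(106,0,39),(106,0,-39),(0,0,-39)],(255,255,0))):
        cv2.polylines(z,[np.int32([pt(sh(a,*q)) for q in poly])],True,col,1)
    out.append(z[:, :])
o=np.vstack([np.hstack(out[:1]+out[1:2])]);o2=out[2]
cv2.imwrite("pics/shA.png",cv2.resize(o,(800,int(o.shape[0]*800/o.shape[1]))));cv2.imwrite("pics/shB.png",o2)
c=r.get_calibration("top");s=r.get_calibration("side")
E
```

```text
(no output)
```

View pics/shA.png

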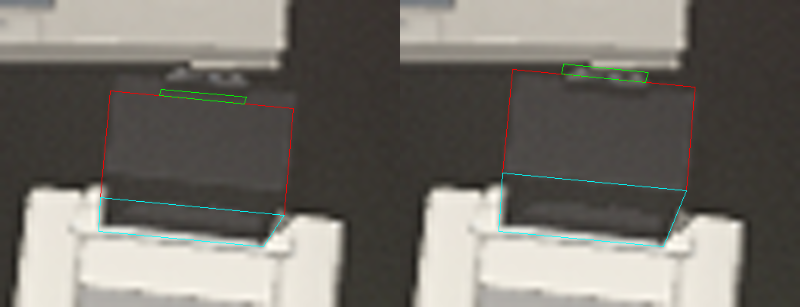

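View pics/shB.png

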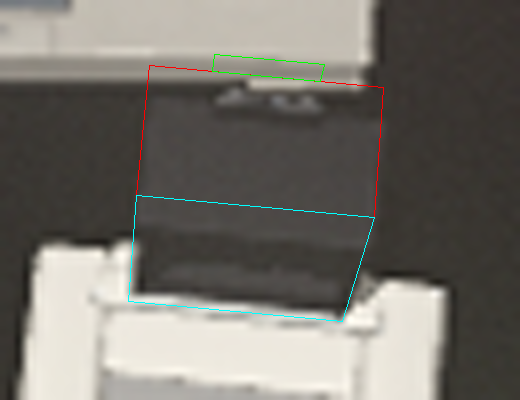

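```bash
python3 - <<'E'
from h import *
t=r.get_calibration("top");s=r.get_calibration("side")
def tri(a,b):
    best=min(((np.linalg.norm((ray(t,*a,z)-ray(s,*b,z))),z) for z in np.arange(0,300,2)));return best,ray(t,*a,best[1]).round(),ray(s,*b,best[1]).round()
print(tri((283,118),(353.7,207.5)));print(tri((281,148),(320,232)));print(tri((210,118),(338,152.5)))
for z in(60,100,140,180): print(z,ray(t,281,148,z).round(),ray(s,320,232,z).round())
a=1.58
for l,h in((106,46),(114,46),(121,46),(121,41),(106,0)):print(l,h,sh(a,l,h,0).round(1))
im=cv2.imread("pics/top0.png");cv2.imwrite("pics/boxt.png",cv2.resize(im[40:180,195:305],None,fx=4,fy=4))
im=cv2.imread("pics/side0.png");cv2.imwrite("pics/boxs.png",cv2.resize(im[140:260,290:460],None,fx=4,fy=4))
E
```

```text
((np.float64(2.7483466296887396), np.int64(124)), array([ 753., -188.,  124.]), array([ 756., -188.,  124.]))
((np.float64(5.227541854224314), np.int64(54)), array([ 687., -187.,   54.]), array([ 692., -188.,   54.]))
((np.float64(9.608709039888854), np.int64(132)), array([754.,  15., 132.]), array([764.,  15., 132.]))
60 [ 685. -186.   60.] [ 691. -194.   60.]
100 [ 674. -182.  100.] [ 680. -234.  100.]
140 [ 662. -178.  140.] [ 670. -274.  140.]
180 [ 651. -173.  180.] [ 659. -314.  180.]
106 46 [ 646.8 -139.1  168.6]
114 46 [ 646.8 -139.1  176.6]
121 46 [ 646.9 -139.1  183.6]
121 41 [ 641.9 -138.5  183.6]
106 0 [ 601.1 -133.7  169. ]
```

View pics/boxt.png

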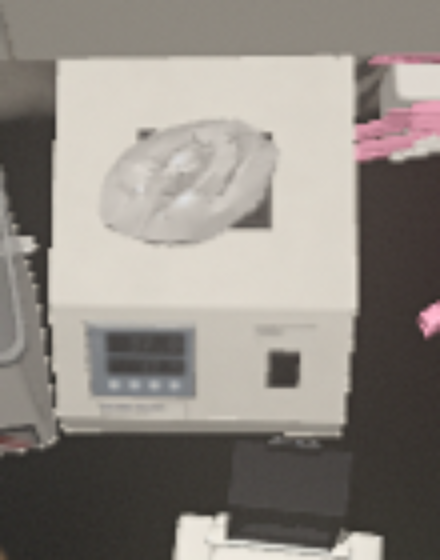

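View pics/boxs.png

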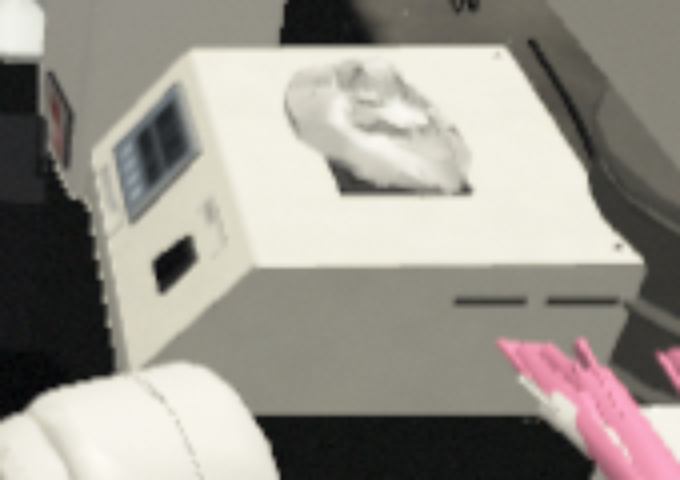

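```bash
python3 - <<'E'
from h import *
P=H+66*ex; print(P, delta([P[0],P[1],250],3.025)); print(delta([P[0],P[1],171],3.025))
E
```

```text
[ 665.67020939 -141.27572161   63.        ] twist [-0.     0.     0.001] dp(now axes) [-21.02  -2.94   7.34] dp(target axes) [-21.02  -2.92   7.34]
twist [-0.     0.     0.001] dp(now axes) [-21.02  -2.94  15.24] dp(target axes) [-21.02  -2.92  15.24]
```

Emit:
{"op": "drive_tool", "data": {
  "twist": [
    [0,0,0],
    [0,0,0],
    [0,0,0],
    [0,0,0],
    [0,0,0],
    [0,0,0],
    [0,0,0]
  ],
  "dp": [
    [-5.5,-0.7,0],
    [-5.5,-0.8,0],
    [-5,-0.7,0],
    [-5,-0.7,2],
    [0,0,5],
    [0,0,0],
    [0,0,0]
  ],
  "hand": [0.6,0.8,1,1,1,1,1]
}}

```text
clock: 13.3
tool_pos: [665.9, -140.3, 254.3]
tool_rot: [0.179, 3.136, -0.0]
ft_force: [0.1, -0.3, 0.7]
grip_width: -0.1
```

```bash
python3 - <<'E'
from h import *
s=r.sense();print(s["clock"],s["tool_pos"],s["ft_force"],s["grip_width"])
P=H+66*ex;print(delta([P[0],P[1],171],3.025))
t=r.camera("top");cv2.imwrite("pics/t7.png",cv2.resize(t[100:240,180:330,::-1],None,fx=4,fy=4,interpolation=cv2.INTER_CUBIC))
cv2.imwrite("pics/w7.png",r.camera("wrist")[:,:,::-1])
cv2.imwrite("pics/s7.png",cv2.resize(r.camera("side")[130:270,190:340,::-1],None,fx=4,fy=4,interpolation=cv2.INTER_CUBIC))
E
```

```text
13.3 [ 665.85704845 -140.29927589  254.27335377] [ 0.11472084 -0.28349878  0.6590588 ] -0.12289756698019944
twist [-0.     0.001  0.003] dp(now axes) [ 0.01 -0.1   8.33] dp(target axes) [ 0.01 -0.1   8.33]
```

View pics/t7.png

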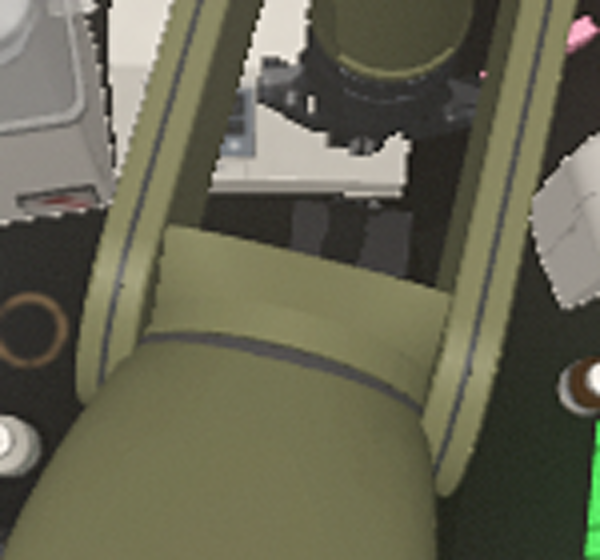

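View pics/w7.png

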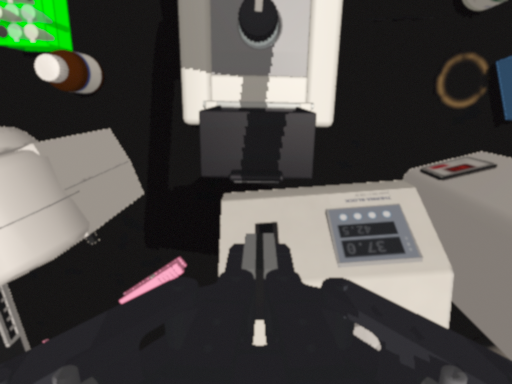

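View pics/s7.png

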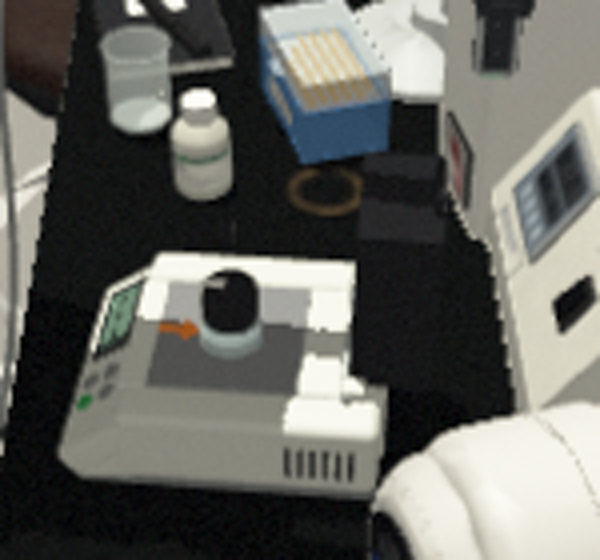

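```bash
python3 - <<'E'
from h import *
c=r.get_calibration("wrist")
for a in(1.5,1.54,1.58,1.62,1.66,1.7):print(a,proj(c,sh(a,121,46,18)).round(),proj(c,sh(a,121,46,-18)).round(),proj(c,sh(a,106,46,39)).round(),proj(c,sh(a,106,0,39)).round())
cv2.imwrite("pics/w7z.png",cv2.resize(cv2.imread("pics/w7.png")[90:230,180:340],None,fx=4,fy=4))
tx=None
for a0 in np.arange(1.6,-.01,-.1):
    P=sh(a0,105,46,0)+11*ex+11*ez; q=np.array([-(P-H)@ex,P[2]])/10
    if tx is not None: print(round(a0,2),"dx %.2f dz %.2f"%(q[0]-tx[0],-(q[1]-tx[1])),P.round(1))
    tx=q
E
```

```text
1.5 [287. 167.] [230. 167.] [316. 164.] [319.  94.]
1.54 [287. 174.] [231. 174.] [315. 170.] [319. 101.]
1.58 [286. 181.] [231. 181.] [314. 176.] [318. 108.]
1.62 [286. 187.] [232. 187.] [314. 181.] [318. 114.]
1.66 [285. 193.] [232. 193.] [313. 186.] [317. 121.]
1.7 [285. 198.] [232. 198.] [312. 190.] [317. 127.]
1.5 dx 1.06 dz -0.44 [ 649.2 -139.3  182. ]
1.4 dx 1.10 dz -0.33 [ 638.3 -138.1  185.3]
1.3 dx 1.12 dz -0.22 [ 627.2 -136.8  187.5]
1.2 dx 1.14 dz -0.11 [ 615.8 -135.4  188.5]
1.1 dx 1.15 dz 0.01 [ 604.5 -134.1  188.4]
1.0 dx 1.14 dz 0.12 [ 593.1 -132.8  187.2]
0.9 dx 1.12 dz 0.24 [ 582.  -131.4  184.8]
0.8 dx 1.09 dz 0.35 [ 571.2 -130.2  181.4]
0.7 dx 1.05 dz 0.45 [ 560.7 -128.9  176.8]
0.6 dx 1.00 dz 0.56 [ 550.8 -127.8  171.3]
0.5 dx 0.94 dz 0.65 [ 541.4 -126.7  164.7]
0.4 dx 0.87 dz 0.75 [ 532.8 -125.7  157.3]
0.3 dx 0.79 dz 0.83 [ 524.9 -124.7  149. ]
0.2 dx 0.71 dz 0.90 [ 517.9 -123.9  139.9]
0.1 dx 0.61 dz 0.97 [ 511.8 -123.2  130.3]
-0.0 dx 0.51 dz 1.03 [ 506.8 -122.6  120. ]
```

View pics/w7z.png

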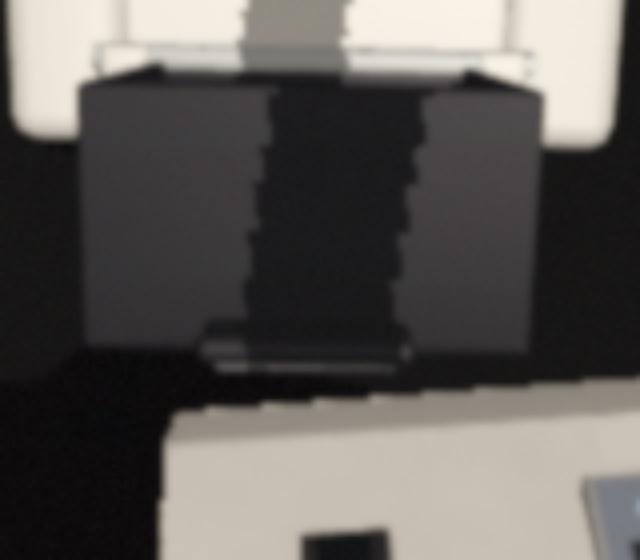

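Emit:
{"op": "drive_tool", "data": {
  "twist": [
    [0,0,0],
    [0,0,0],
    [0,0,0],
    [0,0,0],
    [0,0,0]
  ],
  "dp": [
    [0,0,3],
    [0,0,3],
    [0,-0.1,1.6],
    [0,0,0],
    [0.5,0,0]
  ],
  "hand": [1,1,1,1,1]
}}

```text
clock: 14.08
tool_pos: [661.4, -140.9, 179.0]
tool_rot: [0.177, 3.134, -0.001]
ft_force: [-0.0, -0.3, 0.4]
grip_width: 0.1
```

Emit:
{"op": "drive_tool", "data": {
  "twist": [
    [0,0,0],
    [0,0,0],
    [0,0,0],
    [0,0,0],
    [0,0,0]
  ],
  "dp": [
    [1.0,0,-0.4],
    [1.1,0,-0.3],
    [1.1,0,-0.2],
    [1.1,0,-0.1],
    [1.1,0,0]
  ],
  "hand": [1,1,1,1,1]
}}

```text
clock: 14.7
tool_pos: [606.1, -134.3, 188.0]
tool_rot: [0.177, 3.136, -0.0]
ft_force: [1.6, 0.4, 4.2]
grip_width: 0.0
```

```bash
python3 - <<'E'
from h import *
s=r.sense();print(s["clock"],s["tool_pos"],s["ft_force"])
cv2.imwrite("pics/w8.png",r.camera("wrist")[:,:,::-1])
cv2.imwrite("pics/s8.png",cv2.resize(r.camera("side")[130:270,190:340,::-1],None,fx=4,fy=4,interpolation=cv2.INTER_CUBIC))
E
```

```text
14.7 [ 606.13035028 -134.33595781  188.00138089] [1.61840495 0.430213   4.20206779]
```

View pics/w8.png

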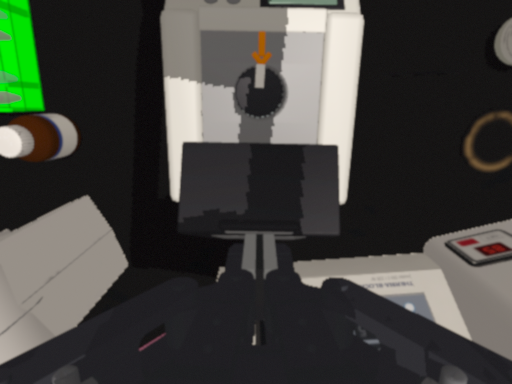

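View pics/s8.png

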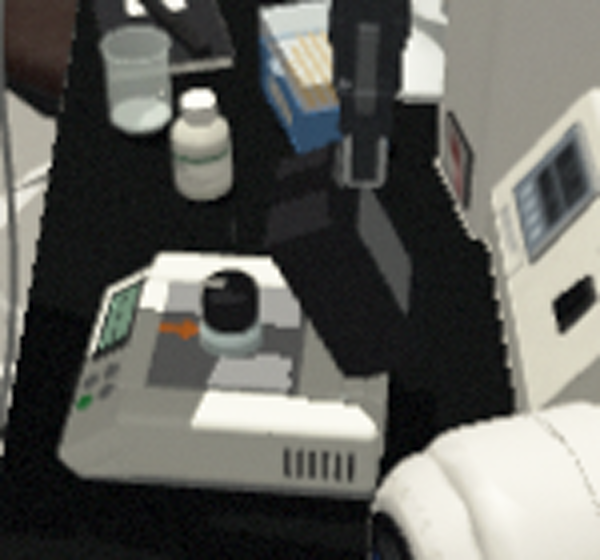

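Emit:
{"op": "drive_tool", "data": {
  "twist": [
    [0,0,0],
    [0,0,0],
    [0,0,0],
    [0,0,0],
    [0,0,0],
    [0,0,0],
    [0,0,0],
    [0,0,0]
  ],
  "dp": [
    [1.15,0,0.1],
    [1.1,0,0.25],
    [1.1,0,0.35],
    [1.05,0,0.45],
    [1.0,0,0.55],
    [0.95,0,0.65],
    [0.85,0,0.75],
    [0.8,0,0.85]
  ],
  "hand": [1,1,1,1,1,1,1,1]
}}

```text
clock: 15.8
tool_pos: [526.5, -125.4, 147.2]
tool_rot: [-0.177, -3.136, 0.0]
ft_force: [0.2, 0.1, 1.0]
grip_width: -0.0
```

Emit:
{"op": "drive_tool", "data": {
  "twist": [
    [0,0,0],
    [0,0,0],
    [0,0,0],
    [0,0,0]
  ],
  "dp": [
    [0.7,0,0.9],
    [0.6,0,0.95],
    [0.4,0,0.7],
    [0,0,0]
  ],
  "hand": [1,1,1,1]
}}

```text
clock: 16.3
tool_pos: [509.5, -123.4, 121.5]
tool_rot: [-0.177, -3.135, -0.001]
ft_force: [0.3, -0.1, 0.1]
grip_width: 0.1
```

```bash
python3 - <<'E'
from h import *
s=r.sense();print(s["clock"],s["tool_pos"],s["ft_force"])
cv2.imwrite("pics/w9.png",r.camera("wrist")[:,:,::-1])
cv2.imwrite("pics/s9.png",cv2.resize(r.camera("side")[130:270,190:340,::-1],None,fx=4,fy=4,interpolation=cv2.INTER_CUBIC))
E
```

```text
16.3 [ 509.54697921 -123.38709356  121.5289506 ] [ 0.26714546 -0.10123271  0.12563689]
```

View pics/s9.png

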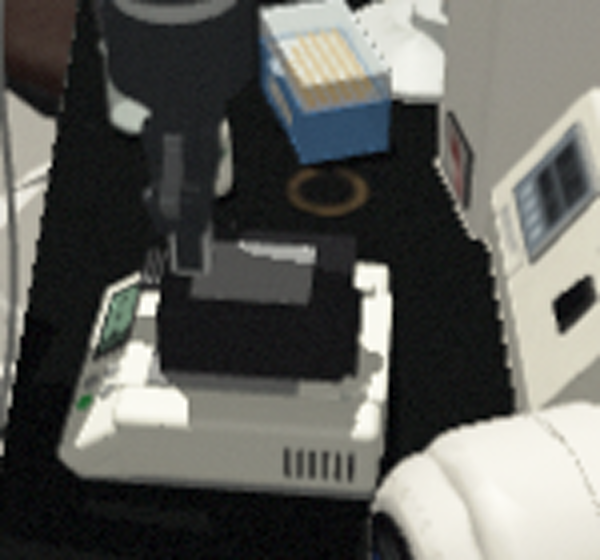

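Emit:
{"op": "drive_tool", "data": {
  "twist": [
    [0,0,0],
    [0,0,0],
    [0,0,0]
  ],
  "dp": [
    [0,0,0.2],
    [0,0,0.2],
    [0,0,0]
  ],
  "hand": [1,1,1]
}}

```text
clock: 16.77
tool_pos: [510.9, -123.7, 119.9]
tool_rot: [0.177, 3.135, -0.001]
ft_force: [-1.9, 0.6, 9.1]
grip_width: -0.1
```

Emit:
{"op": "drive_tool", "data": {
  "twist": [
    [0,0,0],
    [0,0,0]
  ],
  "dp": [
    [0,0,0.2],
    [0,0,0]
  ],
  "hand": [1,1]
}}

```text
clock: 17.02
tool_pos: [510.9, -123.8, 119.7]
tool_rot: [0.177, 3.134, -0.001]
ft_force: [-6.7, 1.6, 24.1]
grip_width: -0.0
```

Emit:
{"op": "drive_tool", "data": {
  "twist": [
    [0,0,0],
    [0,0,0],
    [0,0,0],
    [0,0,0],
    [0,0,0],
    [0,0,0],
    [0,0,0]
  ],
  "dp": [
    [0,0,-1],
    [0,0,-3],
    [0,0,-5],
    [2,0,-5],
    [4,0,-3],
    [0,0,0],
    [0,0,0]
  ],
  "hand": [1,1,1,1,1,1,1]
}}

```text
clock: 17.9
tool_pos: [450.9, -116.8, 286.2]
tool_rot: [0.177, 3.136, -0.0]
ft_force: [0.2, 0.3, -0.8]
grip_width: 0.1
```

```bash
python3 - <<'E'
from h import *
s=r.sense();print(s["clock"],s["tool_pos"],s["ft_force"])
c=r.get_calibration("wrist");im=r.camera("wrist")[:,:,::-1].copy();k=1
for a,col in((0,(0,255,0)),(0.1,(0,0,255))):
    cv2.polylines(im,[np.int32([proj(c,sh(a,*q)).round() for q in((0,46,39),(106,46,39),(106,46,-39),(0,46,-39))])],True,col,1)
    cv2.polylines(im,[np.int32([proj(c,sh(a,*q)).round() for q in((106,46,18),(121,46,18),(121,46,-18),(106,46,-18))])],True,col,1)
cv2.imwrite("pics/w10.png",im)
cv2.imwrite("pics/s10.png",cv2.resize(r.camera("side")[130:270,190:340,::-1],None,fx=4,fy=4,interpolation=cv2.INTER_CUBIC))
E
```

```text
17.9 [ 450.90037229 -116.82226905  286.1965066 ] [ 0.17958863  0.25520029 -0.8053352 ]
```

View pics/w10.png

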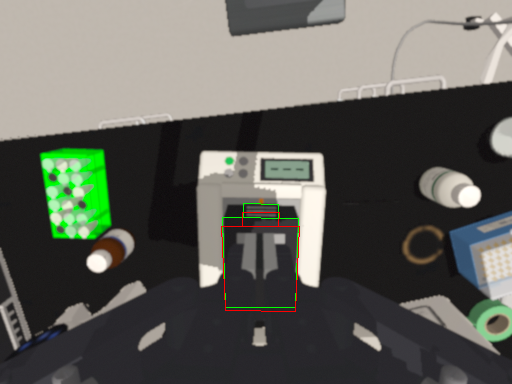

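View pics/s10.png

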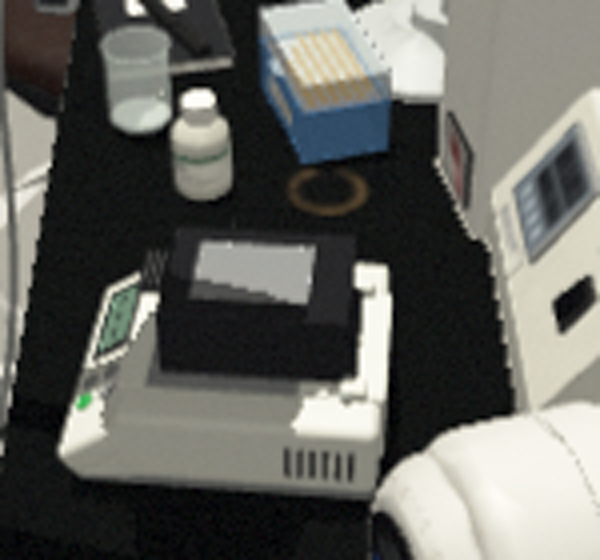

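```bash
python3 -c "
from cell import r
print(r.close_job())"
```

```text
the job is handed in; nothing more can be done
None
```

I turned the cell about 176° in two gripped turns of roughly 88° each. Its white line now faces the orange arrow, and I let go with the cell still down in the well. I then pushed the shield down from behind its lip with closed fingers and handed the job in at about 18 s.

**White line:** before release, the overlay put the line within about 1 mm of the index, and a picture after release still showed it pointing at the arrow. I didn't measure the cell's height in the well. I never lifted it, and the pictures showed it seated. I couldn't check it again once the shield covered it.

**Shield:** the fingers met a hard stop at a TCP height of 119.7 mm, against 120 mm predicted for fully closed, with 24 N on the last press. The wrist-camera overlay of the closed outline matches, and the side view shows the shield flat on the deck.

**Surroundings:** in the last pictures the bottles, beaker and tube rack looked unmoved, and the arm was clear of everything. No check failed or disagreed.

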